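# Count to the third gap and slide the jar home

### The job

Restock the wooden lip-scrub rack without picking anything up: starting at the end where the black ticket card stands, count off its gaps by running a closed fingertip along the tops of the dividers, touching the first (the outermost), the second and the third in turn. Then push the mint-green jar that stands on the counter into the third gap from that end, the one just past the third divider, until it is fully home against the back board. Keep the jar upright and sliding on the counter, never lifted, and leave the other two jars, the card and the pot of sticks where they are.

Things in the scene. Friction and masses are not known exactly. Their poses are not given: they have to be found in the camera images.
- rack: display rack fixed to the counter: dividers a to g (+y to -y end, 54 mm between centres) before a back board 332 mm wide, 55 mm high. Six gaps 46 mm wide, 86 mm deep, centred at y = +135, +81, +27, -27, -81, -135 mm, open in front and above, no floor: jars slide on the counter. Origin on the counter, mid-row at the dividers' front ends; x into the gaps (board's face at x = 86 mm), y along the row, z up
- divider_a: pale wooden divider of the rack, the outermost at the rack's +y end: 8 mm thick, 86 mm deep, 30 mm high, fixed, its top edge and front end rounded (4 mm radius). Origin at its foot, middle of its thickness, at its front end; x runs back along the divider, y across it, z up
- divider_b: pale wooden divider of the rack, number 2 of 7 counted from the +y end: 8 mm thick, 86 mm deep, 30 mm high, fixed, its top edge and front end rounded (4 mm radius). Origin at its foot, middle of its thickness, at its front end; x runs back along the divider, y across it, z up
- divider_c: pale wooden divider of the rack, number 3 of 7 counted from the +y end: 8 mm thick, 86 mm deep, 30 mm high, fixed, its top edge and front end rounded (4 mm radius). Origin at its foot, middle of its thickness, at its front end; x runs back along the divider, y across it, z up
- divider_d: pale wooden divider of the rack, number 4 of 7 counted from the +y end: 8 mm thick, 86 mm deep, 30 mm high, fixed, its top edge and front end rounded (4 mm radius). Origin at its foot, middle of its thickness, at its front end; x runs back along the divider, y across it, z up
- divider_e: pale wooden divider of the rack, number 5 of 7 counted from the +y end: 8 mm thick, 86 mm deep, 30 mm high, fixed, its top edge and front end rounded (4 mm radius). Origin at its foot, middle of its thickness, at its front end; x runs back along the divider, y across it, z up
- divider_f: pale wooden divider of the rack, number 6 of 7 counted from the +y end: 8 mm thick, 86 mm deep, 30 mm high, fixed, its top edge and front end rounded (4 mm radius). Origin at its foot, middle of its thickness, at its front end; x runs back along the divider, y across it, z up
- divider_g: pale wooden divider of the rack, the outermost at the rack's -y end: 8 mm thick, 86 mm deep, 30 mm high, fixed, its top edge and front end rounded (4 mm radius). Origin at its foot, middle of its thickness, at its front end; x runs back along the divider, y across it, z up
- jar_mint: loose round jar, mint-green with a black lid and a mint dot on it, 40 mm across, 36 mm high, about 70 g; stands upright on the counter in front of the rack. Origin at the centre of its underside. Home in a gap, its centre lies at x = 66 mm of the rack's frame
- jar_pink: bystander: a pink jar of the same shape and size, already home at the back of a gap. Origin at the centre of its underside
- jar_amber: bystander: an amber jar of the same shape and size, already home at the back of a gap. Origin at the centre of its underside
- card: loose blank black ticket card upright in a dark wooden foot, 60 mm wide (its y), 36 mm deep, 68 mm high overall; stands on the counter beyond one end of the rack, divider_a's or divider_g's, and so marks the end to count from. Origin at the centre of its underside
- pot: loose clear pot with a white band, full of wooden tester sticks, 56 mm across, 98 mm high overall; stands on the counter beyond the other end of the rack. Origin at the centre of its underside
Not all that is in view belongs to the job. Of the things that look like the jar_mint, the middle-sized one is meant.

How it is judged:
By the outcome, as a careful person would: the job done as asked, in the order asked, and still so for the second after the job is handed in, with the robot touching nothing.
It also fails if it takes over 61 s, if anything falls off the work surface, if the arm or the gripper's body presses on something with over 40 N, if the wrist force passes 120 N, or if a joint passes its speed limit or range.

### The arm

A 6-joint arm with a two-finger parallel gripper is mounted at the origin on the work surface. World frame = base frame: x ahead of the robot, y to its left, z up, the work surface at z = 0. Lengths are in m, angles in degrees, forces in N, time in s.
With the tool pointing down it reaches from about 0.425 to 0.925 m from the base axis. Payload 12.5 kg.
Tool frame: the origin (TCP) lies midway between the tips of the shut fingers; the grasp point (between the pads) lies 19 mm behind it; z points along the fingers, y is the line along which they close (so a half turn about z gives the same grasp; the last joint's range is limited). The gripper opens to 85 mm and grips with 20 to 120 N. Pads are 22 mm wide; open, the fingers measure 114 mm over their backs; the gripper's body (76 mm by 85 mm) begins 54 mm behind the grasp point. The pads swing forward as they close: fully open they stand 13 mm farther back than shut.
Start: joints at [-74.061, 28.126, 89.318, -0, 62.55, -6.05], TCP at [0.234, -0.58, 0.231] pointing down, gripper open.
Joint ranges: [-177.58, 177.58], [-47.91, 125.51], [2.72, 160], [-65.01, 245.01], [3.68, 167.84], [-153.87, 153.87]. Speed limits (degrees/s): [127.2, 127.2, 159.86, 180, 180, 180].

### API

Orientations are given as a 3x3 rotation matrix whose columns are the frame's x, y, z axes.
In Python, from workcell import sensors, eyes, order, nets gives the robot as it stands.
- The arm moves only by the tool carry_out, never from a script. Its argument "motion" is one flat list of numbers, 5 for each row, row after row: the shift along the tool's x, y, z in mm, then the turn about the tool's z in degrees, then the opening, from 0 (shut) to 1 (fully open). A call has 1 to 20 rows; each row shifts and turns the commanded pose from where the row before left it, along the tool's axes as they then stand; what a row does not reach is not made up. A row lasts 1/10 s, in which the tool goes at most 50 mm and 8.59 degrees, less where a joint would pass 70% of its speed; a pose out of reach is approached as far as the arm can. A call with a gripper value outside its range is refused whole. The fingers move at their own pace and stop on an object; the grip force is fixed at half the most. Time passes only in rows, so rows that do not move let the fingers close. It gives the time, the measured TCP pose, the force, the opening and the grip force at its end, in the units of the state.
- sensors.get_obs(): the state, without advancing time (a new reading comes with each control period).
- eyes.snapshot(name): name is "scene" or "top" or "wrist"; returns (picture, depth): 400x640x3 uint8, red, green, blue; 400x640 float32, m along the optical axis (not along the pixel's ray), 0 where there is no reading.
- eyes.calibration(name): a dict with "mtx" (3x3 intrinsics, pixels), "rvec" (rotation vector, rad) and "tvec" (3), from world to camera coordinates, as OpenCV has them. Camera axes: x right, y down, z forward; pixel columns grow to the right and rows downward; lengths in m; the calibration is good to about 2 mm. A picture is of the moment at which its call begins: read the wrist's pose just before it. calibration takes no time and is no camera call; for the wrist camera it gives the pose at the moment of the call.
- order.hand_in(): hands the job in; it is judged then, once.
Trained networks look in the newest picture that a camera, given by its name, has taken for a name from the list of things; names that differ only in an ending like _2 or _b are one class to them, and where a whole thing is asked for, a point or a joint stands for the part that bears it (a point fixed in the world has none). Each returns a list of dicts, best first, with "score" (0 to 1); they miss things now and then, are a little off and sometimes report something else, mostly with a low value. They report only what shows in the picture. A call takes as long as a camera call. They do not tell look-alikes from the thing itself.
- nets.boxes_of(camera, target): "centre" ([x, y, z] in m, in world coordinates, good to about 4 mm: the middle of the surface that is visible of it).
- nets.outline_of(camera, target): "region" (400x640 bool, what is visible of it).
- nets.pinpoint(camera, target): "centre" ([x, y, z] in m, in world coordinates, good to about 4 mm: a listed point, or the origin of a listed thing).
The state is a dict: "clock": time; "joint_positions": joint angles; "joint_velocities": joint speeds; "joint_torque": joint torques, N m; "position": TCP position; "eef_rot": TCP orientation; "force": force on the tool from outside, world axes, zero at the start; "wrist_torque": the same for the moment, N m; "gripper_width": finger opening in m; "grip_force": force on a finger pad.
Only numpy, scipy, OpenCV 4.12 (cv2) and the standard library are available. Lean on these libraries where they do the work, as an engineer would, in place of code of your own. Each camera call takes 0.05 s, during which the arm holds its last target. There are 200 camera calls.

## Working session

There is one attempt and no reset: what is moved stays moved. The work goes in short steps, Python scripts to look and compute and a tool call to move; the robot and the scene stay as the last step left them, time stands still between calls to the robot, and variables do not carry over. Pictures are saved under pics/ and viewed, at most 10 in all, crops included, and the job is handed in when it is done.

Besides the shell and the picture viewer there is one more tool, called after "Emit:" as name(argument=value, ...) on one line, values as JSON. carry_out: Moves the arm, as the interface text tells. Its arguments: {"type":"object","properties":{"motion":{"type":"array","items":{"type":"number"}}},"required":["motion"]}

```bash
mkdir -p pics
cat > h.py <<'E'
import numpy as np, cv2
from workcell import sensors, eyes, order, nets
def snap(n,f=None):
    p,d=eyes.snapshot(n)
    if f: cv2.imwrite('pics/'+f,p[:,:,::-1])
    return p,d
def unproj(n,d,uv):
    c=eyes.calibration(n);K=np.array(c['mtx']);R=cv2.Rodrigues(np.array(c['rvec'],float))[0];t=np.array(c['tvec'],float).ravel()
    u,v=uv;z=d[int(v),int(u)]
    return R.T@(z*np.linalg.inv(K)@[u,v,1]-t)
E
python3 - <<'E'
from h import *
np.set_printoptions(precision=4,suppress=True)
for cam in ['scene','top']:
    snap(cam,cam+'1.png')
    for n in ['rack','divider_a','jar_mint','jar_pink','jar_amber','card','pot']:
        for f in (nets.pinpoint,):
            print(cam,n,[(np.round(r['centre'],4).tolist(),round(r['score'],2)) for r in f(cam,n)][:9])
o=sensors.get_obs();print(o['clock'],o['position'],o['eef_rot'])
E
```

```text
scene rack [([0.591, 0.0639, -0.0005], 0.88), ([0.576, 0.1679, 0.0018], 0.48)]
scene divider_a [([0.5815, 0.1168, 0.0021], 0.66), ([0.6018, 0.0107, 0.0024], 0.59), ([0.617, -0.0942, 0.001], 0.53), ([0.5688, 0.2258, 0.0007], 0.51), ([0.6059, -0.0407, -0.0029], 0.5), ([0.5754, 0.1666, 0.0015], 0.47), ([0.591, 0.0642, 0.0039], 0.39)]
scene jar_mint [([0.4037, 0.0672, -0.0001], 0.89), ([0.5158, 0.0541, -0.0042], 0.83), ([0.5236, 0.1404, -0.0026], 0.62)]
scene jar_pink []
scene jar_amber [([0.5806, 0.1157, 0.0033], 0.47)]
scene card [([0.666, -0.1561, -0.0011], 0.93)]
scene pot []
top rack [([0.5963, 0.0652, -0.001], 0.74), ([0.5711, 0.2216, -0.0009], 0.42)]
top divider_a [([0.6195, -0.0953, 0.0009], 0.79), ([0.5737, 0.2251, -0.004], 0.76), ([0.6007, 0.0086, -0.0015], 0.64), ([0.5904, 0.0632, 0.0046], 0.62), ([0.5782, 0.169, -0.0005], 0.56), ([0.5825, 0.1111, -0.002], 0.49), ([0.6035, -0.0428, 0.0005], 0.46), ([0.6657, -0.1596, -0.004], 0.17)]
top jar_mint [([0.4046, 0.064, -0.0014], 0.94), ([0.5131, 0.0517, -0.005], 0.77), ([0.5263, 0.1397, 0.001], 0.49)]
top jar_pink [([0.6663, -0.0135, -0.0012], 0.55)]
top jar_amber [([0.6485, 0.1509, -0.003], 0.67), ([0.6658, -0.0148, 0.0014], 0.43)]
top card [([0.6644, -0.1608, -0.0012], 0.9)]
top pot [([0.5849, 0.2859, -0.0033], 0.66), ([0.5085, 0.0495, -0.0002], 0.23)]
0.8 [ 0.234  -0.5795  0.2313] [[ 0.9273  0.3744  0.    ]
 [ 0.3744 -0.9273 -0.    ]
 [ 0.      0.     -1.    ]]
```

View pics/top1.png

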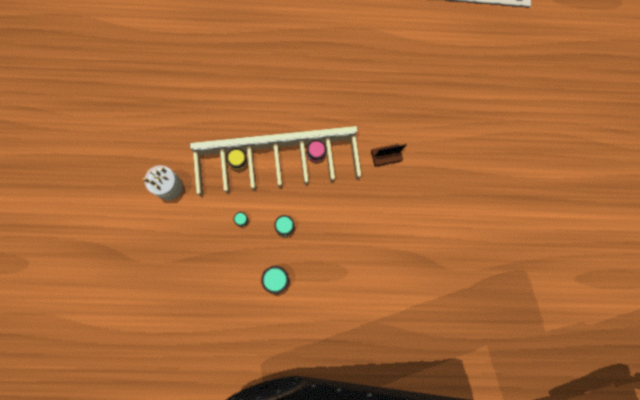

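View pics/scene1.png

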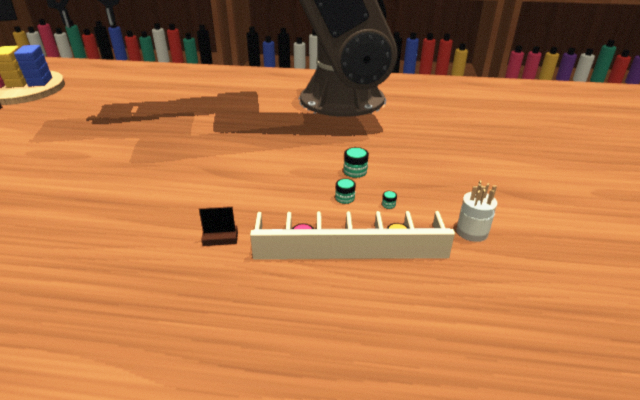

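Top view: rack from (198,193) to (357,177) at the divider fronts. The card is at (388,153), beyond the -y end (divider_g), and the pot at (160,180). Pink is in gap 2 from the card end, amber in gap 5. The mint look-alikes are small (240,219), middle (284,225) and large (275,280). The middle-sized one at (284,225), about (0.514, 0.053) m, fits the description. Next I'll confirm it in an enlarged crop and move the arm over the rack.

```bash
python3 -c "
import cv2
p=cv2.imread('pics/top1.png')[110:310,130:420];cv2.imwrite('pics/crop1.png',cv2.resize(p,None,fx=2.7,fy=2.7,interpolation=cv2.INTER_CUBIC))"
```

Emit:
carry_out(motion=[23.5,-20,-2.5,0,1,23.5,-20,-2.5,0,1,23.5,-20,-2.5,0,1,23.5,-20,-2.5,0,1,23.5,-20,-2.5,0,1,23.5,-20,-2.5,0,1,23.5,-20,-2.5,0,1,23.5,-20,-2.5,0,1,23.5,-20,-2.5,0,1,23.5,-20,-2.5,0,1,23.5,-20,-2.5,0,1,23.5,-20,-2.5,0,1,23.5,-20,-2.5,0,1,23.5,-20,-2.5,0,1,23.5,-20,-2.5,0,1,23.5,-20,-2.5,0,1,23.5,-20,-2.5,0,1,23.5,-20,-2.5,0,1,23.5,-20,-2.5,0,1,23.5,-20,-2.5,0,1])

```text
clock: 2.8
position: [0.5205, -0.0314, 0.2815]
eef_rot: [[0.927, 0.375, 0.0], [0.375, -0.927, -0.0], [0.0, 0.0, -1.0]]
force: [-0.1, -0.4, -0.6]
gripper_width: 0.0853
grip_force: 0.0
```

View pics/crop1.png

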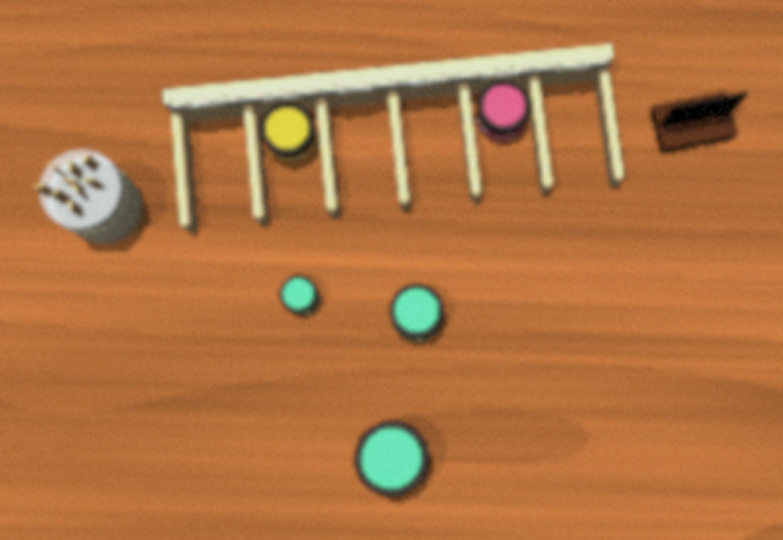

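The crop confirms it: the middle mint jar at crop (417,311) is the same size as the pink (503,107) and amber (288,130) jars. The small one (298,295) and the large one (392,459) are decoys. Counting from the right (card) end, the third gap lies between crop dividers (475,195) and (404,205). I'll align to the rack, shut the fingers, and look with the wrist camera.

Emit:
carry_out(motion=[-10,0,-10,7,0,-10,0,-10,7,0,0,0,-10,0,0,0,0,-10,0,0,0,0,0,0,0])

```text
clock: 3.3
position: [0.5019, -0.0392, 0.3227]
eef_rot: [[0.99, 0.141, 0.003], [0.141, -0.99, -0.001], [0.002, 0.001, -1.0]]
force: [0.2, -0.2, -0.4]
gripper_width: 0.0122
grip_force: 0.0
```

Run:
```python
from h import *
np.set_printoptions(precision=4,suppress=True)
o=sensors.get_obs();print(o['clock'],o['position'],o['eef_rot'][:,0] if hasattr(o['eef_rot'],'shape') else o['eef_rot'],o['gripper_width'])
snap('wrist','w1.png')
for n in ['rack','divider_a','jar_mint','jar_pink','jar_amber','card']:
    print(n,[(np.round(r['centre'],4).tolist(),round(r['score'],2)) for r in nets.pinpoint('wrist',n)][:9])
```

```text
3.3 [ 0.5019 -0.0392  0.3227] [0.99   0.1414 0.0025] 0.012239844856919629
rack [([0.5949, 0.0639, 0.003], 0.58)]
divider_a [([0.5703, 0.2242, -0.0014], 0.86), ([0.5809, 0.1742, 0.0002], 0.86), ([0.5849, 0.1177, -0.0019], 0.86), ([0.6167, -0.0956, 0.0003], 0.67), ([0.6026, 0.0124, -0.0029], 0.64), ([0.594, 0.064, -0.0052], 0.63), ([0.6088, -0.043, -0.0039], 0.55)]
jar_mint [([0.5253, 0.1387, -0.0017], 0.87), ([0.5121, 0.0529, 0.002], 0.79), ([0.4077, 0.0631, -0.0009], 0.66)]
jar_pink [([0.6675, -0.0087, -0.0027], 0.69), ([0.6681, -0.156, 0.0035], 0.59), ([0.6035, 0.0132, -0.0026], 0.51), ([0.6088, -0.0993, 0.0022], 0.2)]
jar_amber [([0.6448, 0.1526, -0.0029], 0.61)]
card [([0.6686, -0.1555, 0.005], 0.59)]
```

View pics/w1.png

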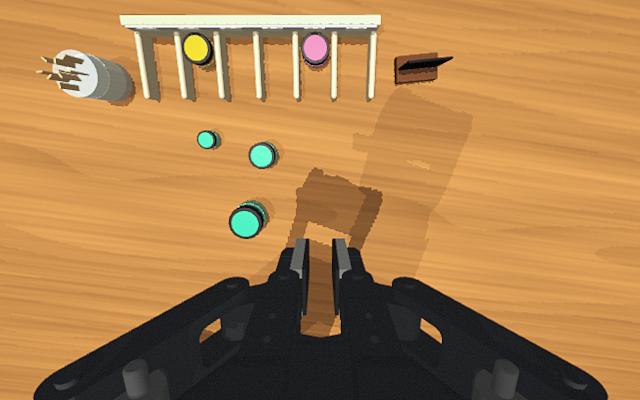

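Wrist view: rack dividers from (150,97) to (372,97), the mint middle jar at (262,155), small (207,139), large (246,222), card (418,68). Next I'll fit the rack and jar poses from the point clouds.

```bash
cat >> h.py <<'E'
from scipy.optimize import least_squares, minimize
def cloud(n,d):
    c=eyes.calibration(n);K=np.array(c['mtx']);R=cv2.Rodrigues(np.array(c['rvec'],float))[0];t=np.array(c['tvec'],float).ravel()
    v,u=np.mgrid[0:400,0:640]; m=d>0
    q=np.stack([u[m],v[m],np.ones(m.sum())])*d[m]
    return (R.T@(np.linalg.inv(K)@q-t[:,None])).T
def rackfit(P):
    # top surfaces of dividers
    P=P[(P[:,2]>.025)&(P[:,2]<.033)]
    yc=np.arange(-3,4)*.054
    def q(p,P):
        c,s=np.cos(p[2]),np.sin(p[2]);d=P[:,:2]-p[:2]
        return d@np.array([c,s]),d@np.array([-s,c])
    p=np.array([.595,.0645,.1415])
    for w in (.012,.008,.006):
        X,Y=q(p,P);e=np.abs(Y[:,None]-yc).min(1);S=P[(e<w)&(X>.003)&(X<.04)]
        k=np.abs(q(p,S)[1][:,None]-yc).argmin(1)
        # across: y residual and yaw
        r=least_squares(lambda a:q([p[0],a[0],a[1]],S)[1]-yc[k],[p[1],p[2]]);p[1:]=r.x
    X,Y=q(p,P);e=np.abs(Y[:,None]-yc);f=[]
    for j in range(7):
        m=(e[:,j]<.005)&(X>-.012)&(X<.03)
        if m.sum()>3:f.append(X[m].min())
    return p,np.round(np.array(f)*1000,1),len(S),np.abs(r.fun).mean()
def jarfit(P,c0,h=.036,r=.03):
    S=P[(np.hypot(*(P[:,:2]-c0).T)<r)&(np.abs(P[:,2]-h)<.005)]
    return cv2.minEnclosingCircle(S[:,:2].astype(np.float32)),S.mean(0),len(S)
E
python3 - <<'E'
from h import *
np.set_printoptions(precision=4,suppress=True)
for n in ['wrist','top']:
    p,d=snap(n);P=cloud(n,d)
    print(n,rackfit(P)); print(jarfit(P,[.5135,.0525])); print('pink',jarfit(P,[.6665,-.011])); print('table',np.median(P[(abs(P[:,0]-.55)<.02)&(abs(P[:,1]+.05)<.03)][:,2]))
E
```

```text
wrist (array([0.595 , 0.0632, 0.142 ]), array([-0.2,  0. ,  0. , -0.7, -0.7, -0.6, -0.5]), 1180, np.float64(0.002027435098430569))
(((0.5134868621826172, 0.05185766518115997), 0.020016206428408623), array([0.5141, 0.0515, 0.0367]), 564)
pink (((0.6670318245887756, -0.011044176295399666), 0.029710285365581512), array([ 0.6689, -0.009 ,  0.0366]), 798)
table 0.0006849025547149418
top (array([0.595 , 0.0613, 0.1368]), array([-1.6, -2.4, -2.2, -3. ]), 274, np.float64(0.0019966393738053245))
(((0.511760950088501, 0.049032412469387054), 0.019885236397385597), array([0.5119, 0.0502, 0.0361]), 306)
pink (((0.6720606684684753, 0.012818324379622936), 0.01621410809457302), array([0.6719, 0.0146, 0.0333]), 6)
table 0.6037135605952677
```

Emit:
carry_out(motion=[15.6,9.2,30,0,0,15.6,9.2,30,0,0,15.6,9.2,30,0,0,15.6,9.2,30,0,0,15.6,9.2,30,0,0,15.6,9.2,30,0,0,15.6,9.2,30,0,0,15.6,9.2,30,0,0,0,0,15,0,0,0,0,10,0,0,0,0,5,0,0,0,0,0,0,0,0,0,0,0,0])

```text
clock: 5.05
position: [0.6352, -0.0944, 0.0525]
eef_rot: [[0.99, 0.139, 0.001], [0.139, -0.99, -0.0], [0.001, 0.001, -1.0]]
force: [0.4, -0.4, 0.2]
gripper_width: 0.0003
grip_force: 0.0
```

```bash
cat > rk.py <<'E'
from h import *
np.set_printoptions(precision=4,suppress=True)
def rack(p,o=(.595,.0635,.142)):
    c,s=np.cos(o[2]),np.sin(o[2]);d=np.array(p[:2])-o[:2];return np.round(1000*np.array([d@[c,s],d@[-s,c]]),1)
def st():
    o=sensors.get_obs();R=np.array(o['eef_rot']);print(o['clock'],'rack',rack(o['position']),'z',round(o['position'][2]*1000,2),'yaw',np.arctan2(R[1,0],R[0,0]),'tilt',R[2,:2],'F',np.array(o['force']),'w',o['gripper_width'])
E
python3 - <<'E'
from rk import *
st()
p,d=snap('wrist','w2.png');P=cloud('wrist',d);print(rackfit(P));print(jarfit(P,[.5135,.0525]))
E
```

```text
5.05 rack [  17.4 -162. ] z 52.53 yaw 0.1396739182019257 tilt [0.0014 0.0007] F [ 0.3638 -0.3751  0.2102] w 0.0003321226183156983
(array([0.595 , 0.0624, 0.1565]), array([15.7, -2. , -0.3,  0.2]), 3071, np.float64(0.0018949726461198004))
(((0.5245546102523804, 0.05925409868359566), 0.014880397357046604), array([0.5286, 0.0598, 0.0354]), 288)
```

View pics/w2.png

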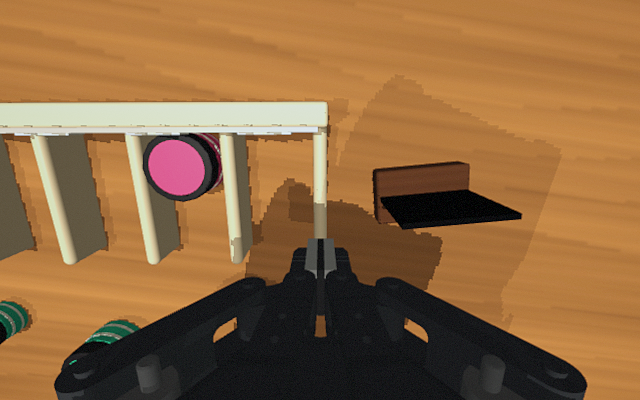

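The closed fingertips (320,240) sit right over divider g, the outermost, with the card to its right. I'll descend to touch it.

Emit:
carry_out(motion=[0,0,10,0,0,0,0,8,0,0,0,0,3,0,0,0,0,1,0,0,0,0,0.5,0,0,0,0,0.5,0,0,0,0,0,0,0])

```text
clock: 5.8
position: [0.6346, -0.0944, 0.0297]
eef_rot: [[0.99, 0.139, -0.0], [0.139, -0.99, -0.0], [-0.0, 0.0, -1.0]]
force: [-8.5, 1.7, 20.0]
gripper_width: 0.0
grip_force: 10.0
```

Emit:
carry_out(motion=[0,0,-3,0,0,0,-14,0,0,0,0,-14,0,0,0,0,-14,0,0,0,0,-12,0,0,0,0,0,0,0,0,0,0,2,0,0,0,0,0.8,0,0,0,0,0,0,0])

```text
clock: 6.7
position: [0.6277, -0.0405, 0.0298]
eef_rot: [[0.99, 0.138, 0.001], [0.138, -0.99, 0.001], [0.001, -0.001, -1.0]]
force: [-4.1, 8.9, 15.9]
gripper_width: 0.0002
grip_force: 8.1
```

Emit:
carry_out(motion=[0,0,-3,0,0,0,-14,0,0,0,0,-14,0,0,0,0,-14,0,0,0,0,-12,0,0,0,0,0,0,0,0,0,0,2,0,0,0,0,0.8,0,0,0,0,0.2,0,0,0,0,0,0,0])

```text
clock: 7.7
position: [0.6202, 0.0129, 0.0298]
eef_rot: [[0.99, 0.138, 0.001], [0.138, -0.99, 0.001], [0.001, -0.001, -1.0]]
force: [-4.6, 8.8, 16.0]
gripper_width: 0.0004
grip_force: 8.2
```

All three (g, f, e) have been touched in order. I'll lift and back off above the jar for a closer fix.

Emit:
carry_out(motion=[0,0,-30,0,0,0,0,-30,0,0,0,0,-30,0,0,-20,-7,-20,-0.2,0,-20,-7,-20,0,0,-20,-7,-10,0,0,-20,-7,0,0,0,-20,-7,0,0,0,-17,-6,0,0,0,0,0,0,0,0])

```text
clock: 8.7
position: [0.4968, 0.0363, 0.1686]
eef_rot: [[0.99, 0.142, -0.001], [0.142, -0.99, -0.0], [-0.001, -0.0, -1.0]]
force: [0.3, -1.2, -0.1]
gripper_width: 0.0003
grip_force: 0.0
```

Run:
```python
from rk import *
st()
p,d=snap('wrist','w3.png');P=cloud('wrist',d);f=rackfit(P);print(f);j=jarfit(P,[.5135,.0525]);print(j,rack(j[0][0]),rack(j[0][0],f[0]))
for n in ['divider_d','jar_mint']: print([(rack(r['centre']),round(r['score'],2)) for r in nets.pinpoint('wrist',n)])
```

```text
8.7 rack [-101.  -13.] z 168.61 yaw 0.1427583550261092 tilt [-0.0008 -0.    ] F [ 0.3291 -1.1943 -0.1376] w 0.0003449856712237633
(array([0.595 , 0.0635, 0.1427]), array([0.7, 0.6, 0.6, 0.7, 0.8, 0.7, 0.8]), 3049, np.float64(0.0021932184136588995))
(((0.514879047870636, 0.051742520183324814), 0.01998283341526985), array([0.5157, 0.052 , 0.0369]), 1266) [-81.   -0.3] [-81.   -0.2]
[(array([-2. ,  2.7]), 0.94), (array([  -4. , -159.8]), 0.88), (array([   0.3, -110.5]), 0.84), (array([  0.6, 107.5]), 0.83), (array([  41.6, -225.4]), 0.68), (array([-2.8, 54. ]), 0.62), (array([ -0.3, -51.9]), 0.55)]
[(array([-82.8,  -0.5]), 0.84), (array([-188.1,   29.3]), 0.77), (array([-59.1,  83.1]), 0.56)]
```

View pics/w3.png

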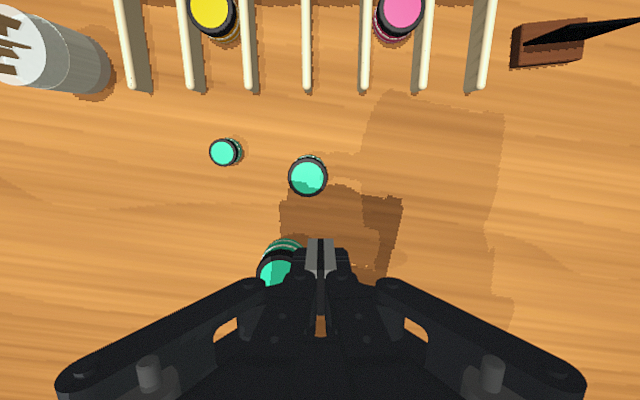

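Fix: jar at rack (-81, 0), with the rack fit unchanged. I'll straddle the jar loosely with open fingers and slide it sideways (-y) with one pad.

Emit:
carry_out(motion=[10,-6.5,10,0,0.7,10,-6.5,20,0,0.7,0,0,30,0,0.7,0,0,30,0,0.7,0,0,18,0,0.7,0,0,0,0,0.7,0,0,0,0,0.7])

```text
clock: 9.55
position: [0.5169, 0.0523, 0.06]
eef_rot: [[0.99, 0.142, -0.001], [0.142, -0.99, -0.0], [-0.001, -0.0, -1.0]]
force: [-1.1, -0.6, -0.2]
gripper_width: 0.0598
grip_force: 0.0
```

Run:
```python
from rk import *
st()
```

```text
9.55 rack [-78.9  -0. ] z 60.05 yaw 0.14290220961245104 tilt [-0.0006 -0.    ] F [-1.0872 -0.6394 -0.2186] w 0.05977901065585622
```

Emit:
carry_out(motion=[-2,0,15,0,0.7,0,0,15,0,0.7,0,0,13,0,0.7,0,0,10,0,0.7,0,0,0,0,0.7,0,4,0,0,0.7,0,4,0,0,0.7,0,4,0,0,0.7,0,4,0,0,0.7,0,4,0,0,0.7,0,4,0,0,0.7,0,4,0,0,0.7,0,4,0,0,0.7,0,3,0,0,0.7,0,2,0,0,0.7,0,0,0,0,0.7,0,0,0,0,0.7])

```text
clock: 11.25
position: [0.5196, 0.0152, 0.0074]
eef_rot: [[0.99, 0.142, -0.0], [0.142, -0.99, -0.0], [-0.0, 0.0, -1.0]]
force: [-0.1, 0.1, 0.1]
gripper_width: 0.0596
grip_force: 0.0
```

Run:
```python
from rk import *
st()
```

```text
11.25 rack [-81.5 -37.2] z 7.44 yaw 0.14296927176107693 tilt [-0.      0.0001] F [-0.0539  0.1079  0.1133] w 0.05964913509534579
```

Emit:
carry_out(motion=[0,-5,0,0,0.7,0,-2,0,0,0.7,0,0,-15,0,0.7,0,0,-25,0,0.7,0,0,-30,0,0.1,-20,0,-30,0,0.1,-20,-2,0,0,0.1,0,0,0,0,0.1,0,0,0,0,0.1])

```text
clock: 12.15
position: [0.479, 0.0186, 0.1076]
eef_rot: [[0.99, 0.143, 0.001], [0.143, -0.99, -0.0], [0.001, 0.0, -1.0]]
force: [0.5, -0.7, -0.0]
gripper_width: 0.0085
grip_force: 0.0
```

Run:
```python
from rk import *
st()
p,d=snap('wrist','w4.png');P=cloud('wrist',d);f=rackfit(P);print(f)
b=[(rack(r['centre']),np.round(r['centre'],4),r['score']) for r in nets.pinpoint('wrist','jar_mint')];print(b)
j=jarfit(P,[.595-.081*.99+.027*.1415,.0635-.081*.1415-.027*.99]);print(j,rack(j[0][0],f[0]))
```

```text
12.15 rack [-121.2  -28. ] z 107.6 yaw 0.14311215628899301 tilt [0.0005 0.0002] F [ 0.4515 -0.6579 -0.0222] w 0.008498724337419945
(array([0.595 , 0.0638, 0.1402]), array([-0.4, -0.7, -0.8, -0.7, -1.1, -1.4, -1.3]), 3863, np.float64(0.0022171659136284894))
[(array([-86.5, -28.1]), array([0.5134, 0.0234, 0.0001]), 0.8), (array([-59.6,  85.4]), array([0.5239, 0.1396, 0.0004]), 0.8), (array([-188.9,   27.7]), array([0.4041, 0.0642, 0.003 ]), 0.66)]
(((0.5171697735786438, 0.024950196966528893), 0.02005608007311821), array([0.5177, 0.0249, 0.0365]), 2126) [-82.5 -27.6]
```

View pics/w4.png

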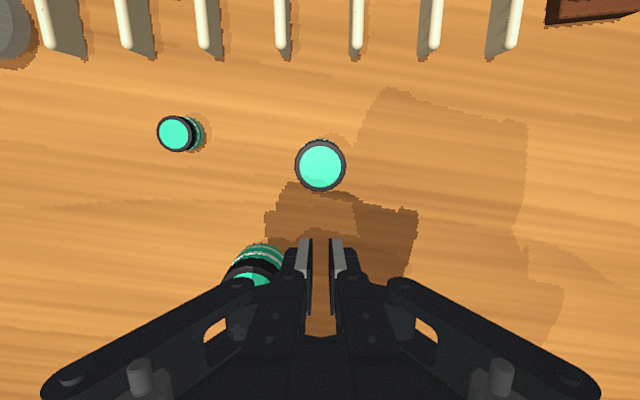

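The jar at (320,165) is now centred on the gap between dividers e (357) and d (281), at rack (-82, -27.5). The narrow two-finger "V" sits behind it. I'll descend and push up to the gap mouth.

Emit:
carry_out(motion=[0,-0.6,30,0,0.1,0,0,30,0,0.1,0,0,25,0,0.1,0,0,14,0,0.1,0,0,0,0,0.1,4,0,0,0,0.1,4,0,0,0,0.1,5,0,0,0,0.1,5,0,0,0,0.1,5,0,0,0,0.1,5,0,0,0,0.1,5,0,0,0,0.1,5,0,0,0,0.1,5,0,0,0,0.1,5,0,0,0,0.1,5,0,0,0,0.1,5,0,0,0,0.1,4,0,0,0,0.1,2,0,0,0,0.1,0,0,0,0,0.1])

```text
clock: 14.25
position: [0.5423, 0.0281, 0.0084]
eef_rot: [[0.99, 0.142, 0.0], [0.142, -0.99, -0.0], [0.0, 0.0, -1.0]]
force: [0.1, -0.2, 0.3]
gripper_width: 0.0087
grip_force: 0.0
```

Run:
```python
from rk import *
st()
p,d=snap('wrist','w5.png');P=cloud('wrist',d);f=rackfit(P);print(f)
j=jarfit(P,[.595-.020*.99+.027*.1415,.0635-.020*.1415-.027*.99],r=.025);print(j,rack(j[0][0],f[0]))
print([(rack(r['centre']),r['score']) for r in nets.pinpoint('wrist','jar_mint')])
```

```text
14.25 rack [-57.2 -27.5] z 8.44 yaw 0.14296746712053524 tilt [0.0004 0.0002] F [ 0.0603 -0.2338  0.3304] w 0.008683862724365278
(array([0.595 , 0.0643, 0.142 ]), array([-1.3, -1.3, -1.1, -1.1, -1.4, -1.4]), 10070, np.float64(0.002435249938350769))
(((0.5732440948486328, 0.03310030698776245), 0.01999584399163723), array([0.5744, 0.0335, 0.0367]), 6396) [-26.  -27.8]
[(array([-27.1, -26.5]), 0.94), (array([-59.5,  86. ]), 0.73)]
```

View pics/w5.png

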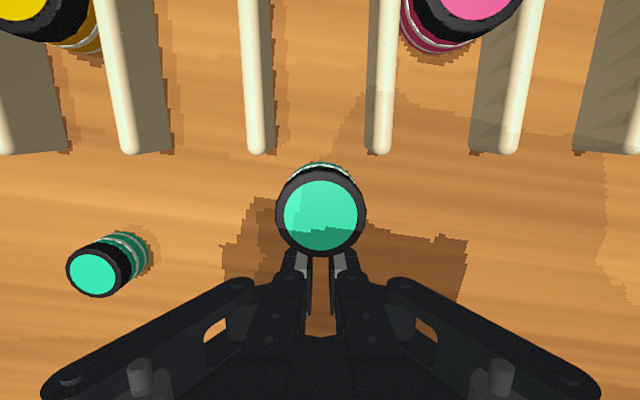

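The jar at (320,215) is centred between divider ends d (256,150) and e (380,150). Pushing on.

Emit:
carry_out(motion=[4,0,0,0,0.1,5,0,0,0,0.1,5,0,0,0,0.1,5,0,0,0,0.1,5,0,0,0,0.1,5,0,0,0,0.1,5,0,0,0,0.1,5,0,0,0,0.1,5,0,0,0,0.1,5,0,0,0,0.1,5,0,0,0,0.1,5,0,0,0,0.1,5,0,0,0,0.1,5,0,0,0,0.1,5,0,0,0,0.1,5,0,0,0,0.1,4,0,0,0,0.1,3,0,0,0,0.1,0,0,0,0,0.1])

```text
clock: 16.25
position: [0.6274, 0.0404, 0.0084]
eef_rot: [[0.99, 0.142, 0.0], [0.142, -0.99, -0.0], [0.0, 0.0, -1.0]]
force: [-0.5, -0.2, -0.2]
gripper_width: 0.0086
grip_force: 0.0
```

Run:
```python
from rk import *
st()
```

```text
16.25 rack [ 28.8 -27.5] z 8.44 yaw 0.1429445301356932 tilt [0.0003 0.0002] F [-0.5497 -0.1846 -0.2024] w 0.0086139014883166
```

About 6 mm is left. I'll creep forward until the board is felt.

Emit:
carry_out(motion=[2,0,0,0,0.1,2,0,0,0,0.1,1,0,0,0,0.1,0.5,0,0,0,0.1,0.5,0,0,0,0.1,0,0,0,0,0.1])

```text
clock: 16.85
position: [0.6324, 0.0412, 0.0084]
eef_rot: [[0.99, 0.142, -0.001], [0.142, -0.99, -0.0], [-0.001, -0.0, -1.0]]
force: [-4.7, -0.7, 1.9]
gripper_width: 0.0087
grip_force: 2.4
```

Emit:
carry_out(motion=[0.4,0,0,0,0.1,0.3,0,0,0,0.1,0,0,0,0,0.1])

```text
clock: 17.15
position: [0.6325, 0.0412, 0.0084]
eef_rot: [[0.99, 0.143, -0.003], [0.143, -0.99, -0.0], [-0.003, -0.0, -1.0]]
force: [-8.9, -3.4, 4.3]
gripper_width: 0.0086
grip_force: 4.1
```

The force rises with no motion, so the jar is home. I'll back straight out, then lift clear and check.

Emit:
carry_out(motion=[-3,0,0,0,0.1,-8,0,0,0,0.1,-15,0,0,0,0.1,-15,0,0,0,0.1,-15,0,0,0,0.1,-15,0,0,0,0.1,0,0,-20,0,0.1,0,0,-30,0,0.1,0,0,-40,0,0.1,-10,0,-40,0,0.1,-20,0,-40,0,0.1,-20,0,-30,0,0.1,0,0,0,0,0.1,0,0,0,0,0.1])

```text
clock: 18.55
position: [0.5139, 0.0241, 0.209]
eef_rot: [[0.99, 0.142, 0.002], [0.142, -0.99, -0.0], [0.002, 0.001, -1.0]]
force: [1.1, 0.8, -0.7]
gripper_width: 0.0087
grip_force: 0.0
```

Run:
```python
from rk import *
st()
p,d=snap('wrist','w6.png');P=cloud('wrist',d);f=rackfit(P);print(f)
for n in ['jar_mint','jar_pink','jar_amber','card','pot']: print(n,[(rack(r['centre']),np.round(r['centre'],3),round(r['score'],2)) for r in nets.pinpoint('wrist',n)])
for y in (-27,-81,81):
    o=f[0];c,s=np.cos(o[2]),np.sin(o[2]);X=P[:,:2]-o[:2];x=X@[c,s]*1e3;yy=X@[-s,c]*1e3
    m=(abs(P[:,2]-.0365)<.0035)&(abs(yy-y)<22)&(x>30)&(x<84);print(y,np.percentile(x[m],[1,99]),np.percentile(yy[m],[1,99]),P[m,2].std())
```

```text
18.55 rack [-85.8 -27.6] z 209.04 yaw 0.1427357433148562 tilt [0.0023 0.0005] F [ 1.1255  0.7966 -0.735 ] w 0.008733601881659149
(array([0.595 , 0.0638, 0.1454]), array([-1.6, -1.6, -1.4, -1.2, -1.1, -0.9, -0.8]), 2058, np.float64(0.0020605037146466513))
jar_mint [(array([ 62.9, -27.7]), array([0.661, 0.045, 0.002]), 0.87), (array([-58.9,  83.5]), array([ 0.525,  0.138, -0.001]), 0.76), (array([-185.4,   26.1]), array([0.408, 0.063, 0.003]), 0.57)]
jar_pink [(array([ 62.6, -81.2]), array([ 0.668, -0.008, -0.002]), 0.82), (array([ 64.5, -27.9]), array([ 0.663,  0.045, -0.001]), 0.38)]
jar_amber [(array([62.8, 81.6]), array([ 0.646,  0.153, -0.005]), 0.61), (array([  40.1, -224.1]), array([ 0.666, -0.153,  0.004]), 0.5)]
card [(array([  40.8, -227. ]), array([ 0.668, -0.155,  0.006]), 0.93)]
pot [(array([ 18.9, 227.8]), array([ 0.582,  0.292, -0.002]), 0.91)]
-27 [45.9083 82.5133] [-45.9534  -9.2196] 0.0008159667022415907
-81 [44.1468 80.8343] [-99.5537 -62.9284] 0.000836313859331261
81 [44.12   81.1401] [61.6008 98.5799] 0.0008444223847776802
```

View pics/w6.png

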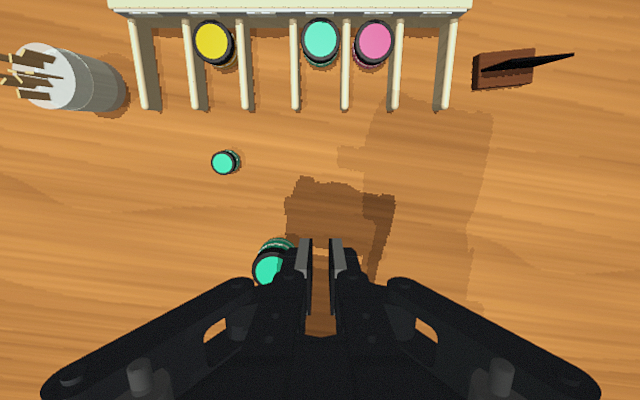

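The mint jar at (320,42) is upright in the third gap from the card end. It sits as deep as the other home jars, pink (374,43) and amber (213,44). The card (503,68), pot (55,75) and decoys haven't moved. Handing in.

```bash
python3 -c "
from workcell import order;print(order.hand_in())"
```

```text
the job is handed in; nothing more can be done
None
```

The job is handed in: I touched dividers g, f and e in order from the card end, then slid the middle-sized mint jar upright into the third gap until it stopped against the back board. In the last picture the other jars, the card and the pot had not moved.

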